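# Pack what lies on the board, then park the wok lid there

## Task

I need the acacia board for the wok lid: pack whichever kitchen thing is lying on the board into the free bay of the pink lunch box (the one with nothing but its cork liner), lying flat on the liner, and only then set the wok lid knob up in the middle of the cleared board. Handle things gently - the ceramic pestle chips if it is squeezed hard and the lid must be carried level; set both the thing and the lid down softly, do not drop them. Leave everything else where it is.

Things in the scene. Friction and masses are not known exactly. Their poses are not given: they have to be found in the camera images.
- board: Dark acacia board, 200 x 200 mm, 10 mm thick, fixed; origin at the centre of its underside, its top at z = 10 mm, x and y along its edges. At the start exactly one of pestle, reamer and scoop lies on it. Board, lunch box and wok lid may each be in any of three places: left, right or far middle.
- mat: Grey ribbed drying mat, 130 mm (x) x 350 mm (y), 10 mm thick, fixed, in front of the robot; origin at the centre of its underside. The two kitchen things on it stay there.
- lunchbox: Pink plastic lunch box without its lid, 178 mm (x) x 184 mm (y), 45 mm high, fixed; origin at the centre of its underside. Walls 4 mm, floor 4 mm thick. A 38 mm high, 4 mm thick divider along its x axis parts it into two bays, each 170 mm (x) x 86 mm (y) inside, centred at y = -45 and +45 mm. White latch on the middle of its -x wall.
- liner: Cork liner, 155 mm (x) x 74 mm (y), 4 mm thick, fixed on the floor of the free bay; origin at the centre of its underside, x along the bay. Its top is 8 mm above the work surface.
- tin: Flat closed aluminium tin, 140 x 60 x 36 mm, loose in the other bay of the lunch box; origin at the centre of its underside.
- pestle: White ceramic pestle, 0.28 kg, 150 mm long, lying along its x axis, thick head (42 mm across) at +x and 41 mm end knob at -x, round handle 28 mm across between x = -50 and +22 mm; a flat on its underside keeps it from rolling. Origin on the underside at mid-length; the handle's axis is 21.5 mm above it. Brittle: gripping with more than about 50 N on each pad (100 N both together) chips it.
- pestle_grip (a point): Point on the pestle's handle axis where it is best gripped, across the handle.
- reamer: Light wooden citrus reamer, 0.12 kg, 140 mm long, lying along its x axis, ribbed cone (43 mm across) at +x, 43 mm end knob at -x, round handle 25 mm across between x = -48 and +16 mm, axis 22.5 mm above the underside. Origin on the underside at mid-length.
- reamer_grip (a point): Point on the reamer's handle axis where it is best gripped, across the handle.
- scoop: Ice-cream scoop, 0.18 kg, 150 mm long, lying along its x axis, ball-shaped steel head (49 mm across) at +x, 49 mm dark end cap at -x, round dark handle 26 mm across between x = -56 and +18 mm, axis 25.5 mm above the underside. Origin on the underside at mid-length.
- scoop_grip (a point): Point on the scoop's handle axis where it is best gripped, across the handle.
- woklid: Aluminium wok lid, 0.35 kg, a flat-bottomed dome 180 mm across and 40 mm high with an upright black knob on top: 34 mm across, from 48 to 82 mm above the rim's underside, on a thin neck. Origin at the centre of its underside, z up through the knob.
- lid_knob (a point): On the knob's axis, 68 mm above the lid's underside: where to grip it.
- bowl: Small white ceramic bowl, 110 mm across, 50 mm high, loose bystander; origin at the centre of its underside.
- holder: Stainless skewer holder, 80 mm across, 110 mm high, with skewers standing up to 172 mm above the work surface, loose bystander; origin at the centre of its underside.
There are look-alikes about, which are no part of the job. Leave any purple look-alike of the pestle alone. There is more than one size of the woklid; the job needs the smaller.

How it is judged (in metres and radians):
On the way, in this order (a step that is already met when the one before it is completed fails the run):
1. the thing from the board lies flat, released, in the free bay of the lunch box, the two others untouched (((x of pestle in the frame of liner between -0.03 and 0.03 m and y of pestle in the frame of liner between -0.035 and 0.035 m and z of pestle in the frame of liner below 0.012 m and angle between pestle's own x axis and vertical between 1.4 and 1.74 rad and linear speed of pestle below 0.02 m/s and contact force between the fingers and pestle below 0.1 N and distance of each of reamer, scoop from where it was at the start of the episode below 0.02 m) or (x of reamer in the frame of liner between -0.03 and 0.03 m and y of reamer in the frame of liner between -0.035 and 0.035 m and z of reamer in the frame of liner below 0.012 m and angle between reamer's own x axis and vertical between 1.4 and 1.74 rad and linear speed of reamer below 0.02 m/s and contact force between the fingers and reamer below 0.1 N and distance of each of pestle, scoop from where it was at the start of the episode below 0.02 m) or (x of scoop in the frame of liner between -0.03 and 0.03 m and y of scoop in the frame of liner between -0.035 and 0.035 m and z of scoop in the frame of liner below 0.012 m and angle between scoop's own x axis and vertical between 1.4 and 1.74 rad and linear speed of scoop below 0.02 m/s and contact force between the fingers and scoop below 0.1 N and distance of each of pestle, reamer from where it was at the start of the episode below 0.02 m))), for 0.2 s.
2. the wok lid rests knob up in the middle of the board (horizontal distance between woklid and board below 0.025 m and z of woklid in the frame of board between 0.006 and 0.014 m and angle between woklid's own z axis and vertical below 0.06 rad and linear speed of woklid below 0.02 m/s), for 0.2 s.
At the end, for the whole second after the job is handed in: The thing from the board lies flat and still on the cork liner, middles within 30 mm along and 35 mm across; the other two are within 20 mm of their starts; the wok lid rests level, knob up, on the board, centred within 25 mm; all released (all of step 2 and ((x of pestle in the frame of liner between -0.03 and 0.03 m and y of pestle in the frame of liner between -0.035 and 0.035 m and z of pestle in the frame of liner below 0.012 m and angle between pestle's own x axis and vertical between 1.4 and 1.74 rad and linear speed of pestle below 0.02 m/s and contact force between the fingers and pestle below 0.1 N and distance of each of reamer, scoop from where it was at the start of the episode below 0.02 m) or (x of reamer in the frame of liner between -0.03 and 0.03 m and y of reamer in the frame of liner between -0.035 and 0.035 m and z of reamer in the frame of liner below 0.012 m and angle between reamer's own x axis and vertical between 1.4 and 1.74 rad and linear speed of reamer below 0.02 m/s and contact force between the fingers and reamer below 0.1 N and distance of each of pestle, scoop from where it was at the start of the episode below 0.02 m) or (x of scoop in the frame of liner between -0.03 and 0.03 m and y of scoop in the frame of liner between -0.035 and 0.035 m and z of scoop in the frame of liner below 0.012 m and angle between scoop's own x axis and vertical between 1.4 and 1.74 rad and linear speed of scoop below 0.02 m/s and contact force between the fingers and scoop below 0.1 N and distance of each of pestle, reamer from where it was at the start of the episode below 0.02 m))); the robot touches nothing.
It fails at once if the pestle is squeezed with more than 110 N by the fingers (contact force between the fingers and pestle above 110 N).
It fails at once if the wok lid falls from more than 10 mm above the board or is pressed on it with over 45 N ((horizontal distance between woklid and board below 0.1 m and z of woklid in the frame of board above 0.02 m and contact force between the fingers and woklid below 0.1 N and linear speed of woklid above 0.15 m/s) or contact force between woklid and board above 45 N).
It fails at once if a kitchen thing is let go and falls from more than 25 mm above the liner ((horizontal distance between pestle and liner below 0.08 m and z of pestle in the frame of liner above 0.029 m and contact force between the fingers and pestle below 0.1 N and linear speed of pestle above 0.15 m/s) or (horizontal distance between reamer and liner below 0.08 m and z of reamer in the frame of liner above 0.029 m and contact force between the fingers and reamer below 0.1 N and linear speed of reamer above 0.15 m/s) or (horizontal distance between scoop and liner below 0.08 m and z of scoop in the frame of liner above 0.029 m and contact force between the fingers and scoop below 0.1 N and linear speed of scoop above 0.15 m/s)).
It fails at once if the wok lid is tipped by more than about 30 degrees (angle between woklid's own z axis and vertical above 0.52 rad).
It fails at once if the bowl, the skewer holder or the tin is moved more than 20 mm (distance of any of bowl, holder, tin from where it was at the start of the episode above 0.02 m).
It also fails if it takes over 69 s, if anything falls off the work surface, if the arm or the gripper's body presses on something with over 40 N, if the wrist force passes 120 N, or if a joint passes its speed limit or range.

## Robot

A 6-joint arm with a two-finger parallel gripper is mounted at the origin on the work surface. World frame = base frame: x ahead of the robot, y to its left, z up, the work surface at z = 0. Lengths are in m, angles in degrees, forces in N, time in s.
With the tool pointing down it reaches from about 0.325 to 0.775 m from the base axis. Payload 5.5 kg.
Tool frame: the origin (TCP) lies at the centre of the arm's flange, where the gripper is bolted on; the fingertips stand 182 mm ahead of it and the grasp point (between the pads) lies 163 mm ahead of it; z points along the fingers, y is the direction in which the jaws open and shut (so a half turn about z gives the same grasp; the last joint's range is limited). The gripper opens to 88 mm and grips with 3 to 60 N. Pads are 20 mm wide; open, the fingers measure 115 mm over their backs; the gripper's body (75 mm by 178 mm) begins 61 mm behind the grasp point.
Start: joints at [-3.249, 5.22, 70.514, -0, 104.267, -3.249], TCP at [0.6, -0, 0.405] pointing down, gripper open.
Joint ranges: [-164.24, 164.24], [-49.07, 125.15], [9.68, 141.18], [-86.29, 266.29], [3.28, 154.24], [-151.56, 151.56]. Speed limits (degrees/s): [147.25, 147.25, 172.46, 180, 180, 180].

## Interface

Orientations are given as [roll, pitch, yaw] about the fixed x, y, z axes, in that order (R = Rz(yaw) Ry(pitch) Rx(roll)).
In Python, from station import r gives the robot as it stands. The module is installed in compiled form; this text tells all that it offers. Calls block until the motion is done:
- r.reach(position, orientation): joint-space move of the TCP to a pose.
- r.servo_line(position, rotation=None, speed=0.15): straight line of the TCP; rotation=None keeps the orientation; speed is the mean speed in m/s.
- r.move_joints(angles): joint-space move.
- r.let_go() and r.grab(squeeze=None): open the fingers fully, or close them until they stop; squeeze is the grip in N (None keeps the last).
- r.wait(seconds).
- r.inverse_kinematics(position, orientation): joint angles nearest the present ones, or None.
- r.sense(): the state.
- r.snapshot(name): name is "scene" or "side" or "wrist"; returns a dict with "frame" (400x640x3 uint8, red, green, blue), "fx", "fy", "cx", "cy" (pixels), "R" (3x3) and "t" (3): a world point X has camera coordinates R X + t. Camera axes: x right, y down, z forward; pixel columns grow to the right and rows downward; lengths in m; the calibration is good to about 2 mm. A picture is of the moment at which its call begins. There is no depth.
A pose or a line that the arm cannot do raises r.IKError and nothing moves.
- r.hand_in(): hands the job in, once; it reports no verdict.
The state is a dict: "clock": time; "joints": joint angles; "joint_vel": joint speeds; "joint_torque": joint torques, N m; "tcp_pos": TCP position; "orientation": TCP orientation; "contact_force": force on the tool from outside, world axes, zero at the start; "torque": the same for the moment, N m; "opening": finger opening in m.
Only numpy, scipy, OpenCV 4.12 (cv2) and the standard library are available. Lean on these libraries where they do the work, as an engineer would, in place of code of your own. Each camera call takes 0.05 s, during which the arm holds its last target. There are 200 camera calls.

## Working session

There is one attempt and no reset: what is moved stays moved. The work goes in short steps, each a Python script; the robot and the scene stay as the last script left them, time stands still between calls to the robot, and variables do not carry over. Pictures are saved under pics/ and viewed, about 8 in all and at most 12, crops included, and the job is handed in when it is done.

```bash
mkdir -p pics; cat > h.py <<'E'
import numpy as np, cv2
from station import r
def snap(n,f=None):
    s=r.snapshot(n); s['R']=np.array(s['R']); s['t']=np.array(s['t'])
    if f: cv2.imwrite('pics/'+f,cv2.cvtColor(s['frame'],cv2.COLOR_RGB2BGR))
    return s
def ray(s,u,v,z):
    d=s['R'].T@np.array([(u-s['cx'])/s['fx'],(v-s['cy'])/s['fy'],1]); o=-s['R'].T@s['t']
    return o+d*(z-o[2])/d[2]
def proj(s,X):
    c=s['R']@np.array(X)+s['t']; return np.array([s['fx']*c[0]/c[2]+s['cx'],s['fy']*c[1]/c[2]+s['cy']])
E
python3 - <<'E'
from h import *
for n in('scene','side'):
    s=snap(n,n+'0.png'); print(n,-s['R'].T@s['t'],s['R'][2],s['fx'])
    np.savez(n+'0.npz',**s)
print(r.sense())
E
```

```text
scene [ 1.37644092 -1.07903319  1.2891557 ] [-0.45511351  0.57442222 -0.68037549] 441.7221321501378
side [-0.14025715  0.8296596   0.92462768] [ 0.47482943 -0.62453116 -0.6200789 ] 393.2072983113065
{'clock': 0.1, 'joints': array([-3.24814922e+00,  5.26098897e+00,  7.05732740e+01,  8.82362396e-04,
        1.04268771e+02, -3.24980324e+00]), 'joint_vel': array([ 0.05533336, -0.06520229, -0.17886677, -0.07681015, -0.01032558,
        0.00317964]), 'joint_torque': array([ 2.46603209e-03, -4.47854412e+01, -4.07573140e+01,  6.99365954e-02,
        2.83264846e-02, -6.35370566e-05]), 'tcp_pos': array([6.00059054e-01, 2.83382348e-06, 4.03613560e-01]), 'orientation': array([-1.79897180e+02, -6.69508320e-03,  9.00018647e+01]), 'contact_force': array([-0.48491389,  0.02729335,  1.14016224]), 'torque': array([-0.0166867 ,  0.04829872, -0.01635251]), 'opening': 0.08780508366387466}
```

View pics/scene0.png

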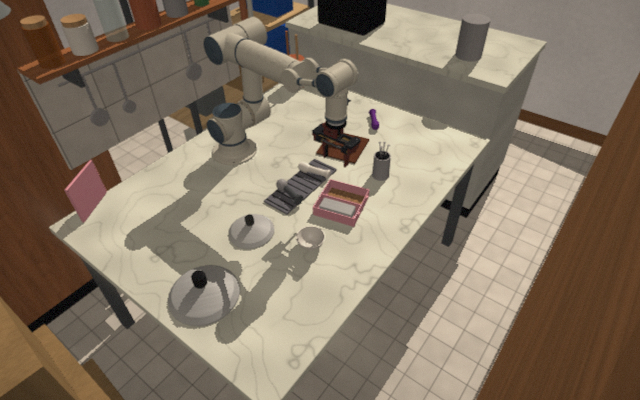

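View pics/side0.png

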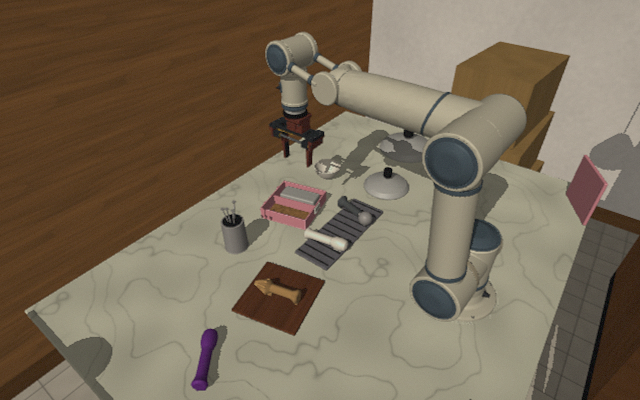

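The side view shows the reamer on the board at (278,291) and the board centred at about (280,297). The free cork bay is at (290,211), the small lid's knob at (388,173) and the holder at (234,235). The pestle and scoop are on the mat.

```bash
python3 - <<'E'
from h import *
s=dict(np.load('side0.npz')); c=dict(np.load('scene0.npz'))
for n,u,v,z in [('bd',266,263,.01),('bd',325,281,.01),('bd',293,331,.01),('bd',233,308,.01),('cone',257,284,.022),('knob',299,298,.022),
 ('cork',272,206,.008),('cork',310,212,.008),('boxcorner',282,182,.045),('bc',327,187,.045),('bc',262,207,.045),('bc',302,214,.045),('lidknob',388,168,.082),('holder',235,250,0),('skewtop',232,205,.17),('bowl',328,166,.05),('pestle',325,238,.03),('scoop',355,212,.03)]:
    print(n,(u,v),ray(s,u,v,z).round(3))
for n,u,v,z in [('lidknob',249,216,.082),('holder',381,178,0),('bowl',311,232,.05),('bc',342,183,.045),('bc',369,190,.045),('bc',313,211,.045),('bc',347,222,.045)]: print('scene',n,ray(c,u,v,z).round(3))
E
```

```text
bd (266, 263) [0.518 0.266 0.01 ]
bd (325, 281) [0.326 0.213 0.01 ]
bd (293, 331) [0.292 0.4   0.01 ]
bd (233, 308) [0.474 0.445 0.01 ]
cone (257, 284) [0.473 0.35  0.022]
knob (299, 298) [0.342 0.314 0.022]
cork (272, 206) [0.699 0.044 0.008]
cork (310, 212) [ 0.564 -0.013  0.008]
boxcorner (282, 182) [ 0.735 -0.055  0.045]
bc (327, 187) [ 0.576 -0.132  0.045]
bc (262, 207) [0.689 0.102 0.045]
bc (302, 214) [0.551 0.046 0.045]
lidknob (388, 168) [ 0.431 -0.332  0.082]
holder (235, 250) [0.646 0.279 0.   ]
skewtop (232, 205) [0.652 0.253 0.17 ]
bowl (328, 166) [ 0.655 -0.244  0.05 ]
pestle (325, 238) [0.425 0.082 0.03 ]
scoop (355, 212) [ 0.42  -0.088  0.03 ]
scene lidknob [ 0.432 -0.326  0.082]
scene holder [0.676 0.243 0.   ]
scene bowl [ 0.654 -0.227  0.05 ]
scene bc [0.585 0.072 0.045]
scene bc [0.7   0.102 0.045]
scene bc [ 0.588 -0.132  0.045]
scene bc [ 0.731 -0.101  0.045]
```

```bash
python3 - <<'E'
from h import *
for n,p in [('wlid',[.432,-.33,.42]),('wbox',[.62,-.02,.42]),('wboard',[.40,.33,.40])]:
    r.reach(p,[180,0,90]); r.wait(.4)
    s=snap('wrist',n+'.png'); np.savez(n+'.npz',**s); print(n,r.sense()['clock'],r.sense()['tcp_pos'],-s['R'].T@s['t'],s['R'][2],s['fx'])
a=[cv2.imread(f'pics/{n}.png') for n in('wlid','wbox','wboard')]
cv2.imwrite('pics/m.png',np.vstack([np.hstack([cv2.resize(i,(400,250)) for i in a[:2]]),np.hstack([cv2.resize(a[2],(400,250)),np.zeros((250,400,3),np.uint8)])]))
E
```

```text
wlid 1.9333 [ 0.43221315 -0.32979064  0.41995137] [ 0.43220282 -0.25173959  0.40107866] [ 1.02784770e-04 -2.83087704e-01 -9.59094021e-01] 290.81458833870306
wbox 3.7417 [ 0.6199249  -0.02035575  0.42005007] [0.61993953 0.05744673 0.4012027 ] [-1.53199469e-04 -2.83181237e-01 -9.59066402e-01] 290.81458833870306
wboard 5.725 [0.40017728 0.32984902 0.39998956] [0.40029506 0.4077263  0.3810712 ] [-2.92138182e-04 -2.83219120e-01 -9.59055183e-01] 290.81458833870306
```

View pics/m.png

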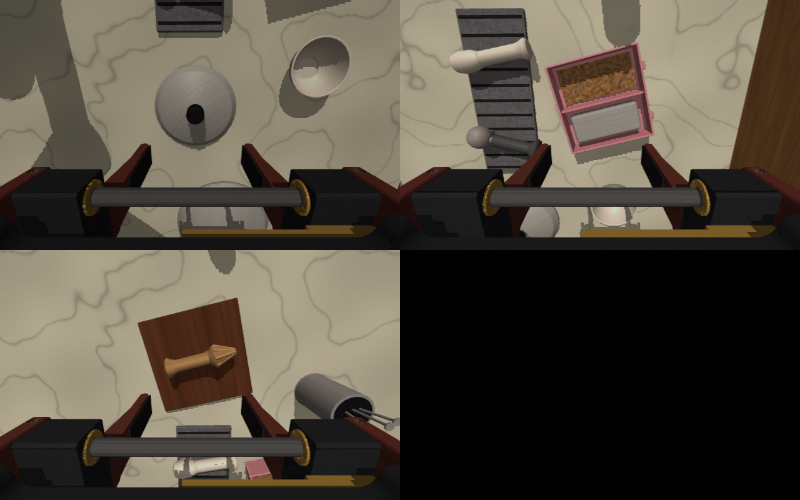

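The wrist views give a clear look. In the board view (doubled-up tile) the reamer lies at about (200,360) with its cone at (222,355). The cork bay is at (597,80) with the tin in the bay below it, and the lid knob is at (195,114). I'll measure these with masks.

```bash
cat > m.py <<'E'
from h import *
def big(m,roi):
    k=np.zeros(m.shape,np.uint8); x0,y0,x1,y1=roi; k[y0:y1,x0:x1]=m[y0:y1,x0:x1]
    c=max(cv2.findContours(k,cv2.RETR_EXTERNAL,cv2.CHAIN_APPROX_NONE)[0],key=cv2.contourArea); return c
def pts(s,c,z): return np.array([ray(s,u,v,z)[:2] for u,v in c.reshape(-1,2)])
def hsv(s): return cv2.cvtColor(s['frame'],cv2.COLOR_RGB2HSV)
def rect(p):
    (c,wh,a)=cv2.minAreaRect((p*1000).astype(np.float32)); return np.round(c,1),np.round(wh,1),round(a,1)
E
python3 - <<'E'
from m import *
L=lambda n:dict(np.load(n+'.npz'))
s=L('wboard'); h=hsv(s); print('reamer hsv',h[176,320],'board',h[120,260],h[235,330])
brown=((h[...,0]<14)|(h[...,0]>172))&(h[...,1]>110)
tan=(h[...,0]>=9)&(h[...,0]<22)&(h[...,1]>90)&(h[...,2]>110)
bc=big(((brown|tan)*255).astype(np.uint8),(200,60,420,268)); print('board',rect(pts(s,bc,.01)))
rc=big((tan*255).astype(np.uint8),(230,100,400,240))
p=pts(s,rc,.0225); print('reamer',rect(p))
(c,wh,a)=rect(p); d=np.array([np.cos(np.radians(a)),np.sin(np.radians(a))]) 
if wh[0]<wh[1]: d=np.array([-d[1],d[0]])
if d[0]<0:d=-d
q=p*1000-c; t=q@d; w=q@[-d[1],d[0]]
print('axis deg',np.degrees(np.arctan2(d[1],d[0])),t.min(),t.max())
for x in range(-70,71,10):
    m=abs(t-x)<3; m.any() and print(x,w[m].min().round(1),w[m].max().round(1))
s=L('wbox'); h=hsv(s); print('pink',h[150,238],h[110,320], 'cork',h[125,320])
H=h[...,0]
pink=((H>165)|(H<4))&(h[...,1]>60)&(h[...,2]>80); 
pc=big(cv2.morphologyEx((pink*255).astype(np.uint8),cv2.MORPH_CLOSE,np.ones((5,5))),(200,50,440,262))
print('box .045',rect(pts(s,pc,.045)),[ray(s,u,v,.045)[:2].round(3) for u,v in cv2.boxPoints(cv2.minAreaRect(pc))])
cork=(H>=8)&(H<22)&(h[...,1]>110); cc=big((cork*255).astype(np.uint8),(220,60,420,180)); print('cork',rect(pts(s,cc,.008)))
s=L('wlid'); h=hsv(s)
kc=big(((h[...,2]<35)*255).astype(np.uint8),(260,130,360,220)); kr=pts(s,kc,.075); print('knob',rect(kr))
for n,s,c,col in [('a','wboard',bc,0),('r','wboard',rc,0),('p','wbox',pc,0),('c','wbox',cc,0),('k','wlid',kc,0)]:
    i=cv2.imread(f'pics/{s}_o.png') if __import__('os').path.exists(f'pics/{s}_o.png') else cv2.imread(f'pics/{s}.png')
    cv2.drawContours(i,[c],-1,(0,255,0),1); cv2.imwrite(f'pics/{s}_o.png',i)
a=[cv2.imread(f'pics/{n}_o.png')[50:270,200:440] for n in('wlid','wbox','wboard')]
cv2.imwrite('pics/o.png',cv2.resize(np.hstack(a),(800,244)))
E
```

```text
reamer hsv [ 15 139 165] board [ 10 173  65] [  9 178  79]
board (array([419. , 301.6]), array([213. , 263.6]), 13.3)
reamer (array([406.6, 337.7]), array([146.7,  43. ]), 9.0)
axis deg 9.0 -73.31708668555372 73.33817296512517
-70 -20.7 8.4
-60 -21.5 7.4
-50 -18.0 4.5
-40 -16.8 4.0
-30 -15.8 4.9
-20 -14.9 5.8
-10 -13.9 6.7
0 -12.9 7.6
10 -12.2 8.5
20 -10.6 12.9
30 -19.6 21.4
40 -20.4 19.1
50 -15.4 16.3
60 -10.7 12.1
70 -5.8 9.3
pink [ 22  50 175] [ 14 148  67] cork [ 14 150 114]
box .045 (array([634. ,  -1.8]), array([183. , 183.9]), 14.1) [array([0.523, 0.065]), array([0.696, 0.109]), array([ 0.759, -0.064]), array([ 0.561, -0.122])]
cork (array([620.5,  41. ]), array([155.7,  74.4]), 14.1)
knob (array([ 430.1, -327.9]), array([36.5, 32.3]), 89.9)
```

View pics/o.png

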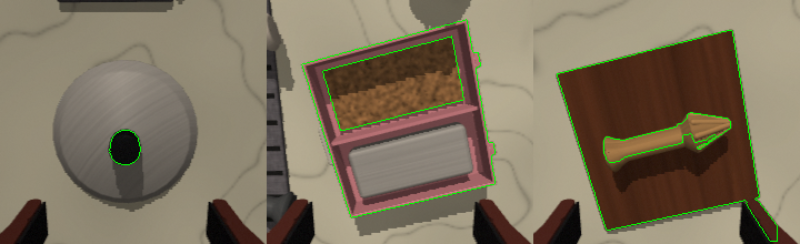

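The cork fits its size exactly: 155.7 x 74.4 mm, centre (620.5, 41), yaw 14.1°. The reamer axis is at about 14.2°, with the handle grip point near (0.3975, 0.334), corrected to z = 32.5 mm. Fully open, the fingers (115 mm) are wider than the bay (86 mm). So I'll grip a little high and release centred in the bay with a low grip force. First, the grasp.

```bash
python3 - <<'E'
from h import *
for y in(14.2,194.2):
    for p in([.3975,.334,.30],[.61,.039,.3]): print(y,np.round(r.inverse_kinematics(p,[180,0,y]),0))
q=r.inverse_kinematics([.3975,.334,.30],[180,0,14.2]); q2=r.inverse_kinematics([.3975,.334,.30],[180,0,194.2])
y=14.2 if abs(q[5])<abs(q2[5]) else 194.2
r.reach([.3975,.334,.30],[180,0,y]); r.servo_line([.3975,.334,.2015],speed=.1); 
r.grab(8); r.wait(.3); s=r.sense(); print(y,s['opening'],s['contact_force'],s['tcp_pos'])
r.servo_line([.3975,.334,.26],speed=.06); r.wait(.2); s=r.sense(); print(s['opening'],s['contact_force'],s['torque'],s['clock'])
a=snap('wrist'); b=snap('side')
i=np.hstack([cv2.resize(a['frame'],(480,300)),cv2.resize(b['frame'][200:400,170:383],(320,300))])
cv2.imwrite('pics/g.png',i[...,::-1])
E
```

```text
14.2 [ 36.  -7.  93.  -0.  94. 112.]
14.2 [ 0.  7. 79. -0. 94. 76.]
194.2 [ 36.  -7.  93.   0.  94. -68.]
194.2 [   0.    7.   79.    0.   94. -104.]
194.2 0.024382613496700786 [-1.0039528   0.41462912  0.36999591] [0.39748303 0.33396556 0.20148736]
0.02461474581424071 [ 0.37323228 -0.16208428 -1.42741852] [ 0.11062866 -0.02818378  0.02971358] 11.0667
```

View pics/g.png

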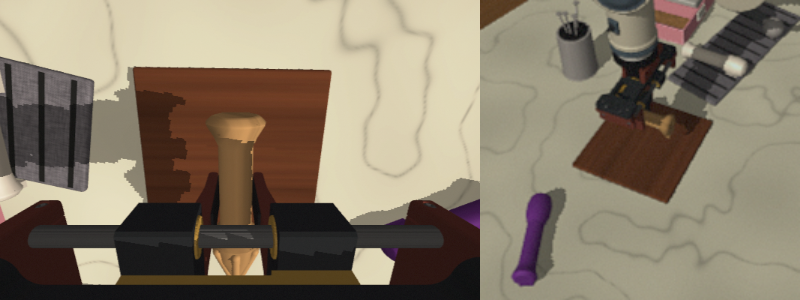

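The reamer is held level: opening is 24.6 mm, and the weight shows as a −1.4 N change in z. Its knob end is at (237,125). Next I carry it high, past the holder, to the bay.

```bash
python3 - <<'E'
from h import *
o=[180,0,194.1]; g=[.6108,.0385]
r.servo_line([.3975,.334,.42],speed=.2); r.reach(g+[.42],o); r.wait(.2); a=snap('side')
r.servo_line(g+[.26],speed=.15); r.wait(.3); s=r.sense(); print(s['opening'],s['clock'],s['contact_force']); 
b=snap('wrist'); np.savez('wb2.npz',**b); sc=snap('scene')
i=np.hstack([cv2.resize(b['frame'],(480,300)),cv2.resize(sc['frame'][120:260,270:420],(320,300))])
cv2.imwrite('pics/b.png',i[...,::-1])
E
```

```text
0.0248597468014419 15.25 [-0.51128889  0.11169143 -1.48715952]
```

View pics/b.png

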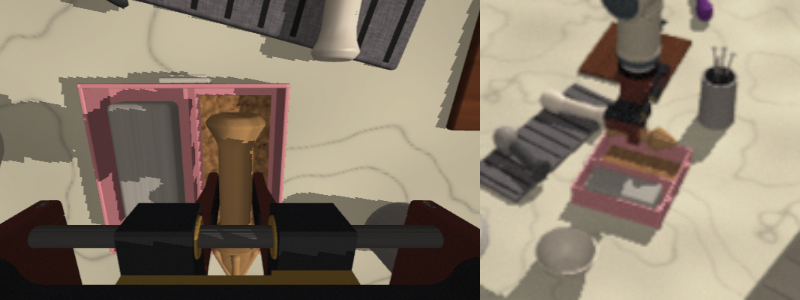

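The reamer lines up over the cork bay, with the knob end at (237,125) and the bay inner walls at columns 202 and 283. Lowering now.

```bash
python3 - <<'E'
from h import *
g=[.6106,.0395]; S=lambda m:print(m,*[np.round(r.sense()[k],4) for k in('clock','opening','contact_force','tcp_pos')])
r.servo_line(g+[.206],speed=.06); S('a')
z=.206
while z>.1985:
    z-=.001; r.servo_line(g+[z],speed=.02); r.wait(.1); f=r.sense()['contact_force'][2]; print(round(z,4),round(f,2))
    if f>1: break
r.grab(3); r.wait(.2); S('held')
E
```

```text
a 16.4 0.0247 [-0.2722 -0.1522 -1.4928] [0.6108 0.0395 0.2066]
0.205 -1.28
0.204 0.04
0.203 -1.24
0.202 -0.75
0.201 -1.6
0.2 -1.89
0.199 2.99
held 19.2667 0.0248 [-1.1418 -0.8612  4.7056] [0.6107 0.0395 0.1994]
```

```bash
python3 - <<'E'
from h import *
g=[.6106,.0395]; S=lambda m:print(m,*[np.round(r.sense()[k],4) for k in('clock','opening','contact_force','torque','tcp_pos')])
r.let_go(); S('open'); r.wait(.2); S('open')
r.servo_line(g+[.215],speed=.05); S('up')
r.servo_line(g+[.25],speed=.08); S('up'); r.servo_line(g+[.36],speed=.2); r.wait(.2); S('top')
b=snap('wrist'); np.savez('wb3.npz',**b); s=snap('side'); np.savez('side3.npz',**s)
i=np.hstack([cv2.resize(b['frame'],(480,300)),cv2.resize(s['frame'][150:350,170:383],(320,300))])
cv2.imwrite('pics/b3.png',i[...,::-1])
E
```

```text
open 20.0417 0.0678 [ 1.3635 -6.111  -0.9043] [-7.724e-01 -3.219e-01  3.000e-04] [0.6107 0.0387 0.1989]
open 20.2417 0.067 [ 1.7558 -6.2742 -1.1087] [-0.7838 -0.3747  0.0017] [0.6107 0.0386 0.1989]
up 20.7083 0.0682 [-0.3786 -5.5471  1.4076] [-0.8451  0.0967  0.0905] [0.6107 0.0388 0.2156]
up 21.3 0.0878 [ 0.1357 -0.5972 -0.7295] [ 0.082  -0.0571  0.009 ] [0.6106 0.0399 0.2504]
top 22.2 0.088 [-0.4743 -0.2338  0.7448] [ 0.0633 -0.0363 -0.025 ] [0.6105 0.0395 0.3577]
```

View pics/b3.png

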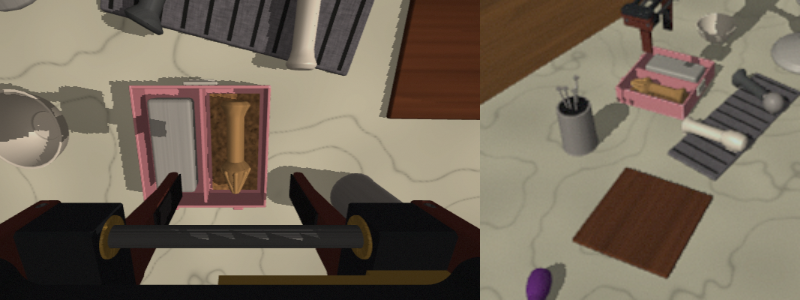

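The reamer lies flat in the cork bay at (238,145). The wall contact at release was only about 6 N, and the board is clear. Now the board centre, the reamer check and the lid knob.

```bash
python3 - <<'E'
from m import *
L=lambda n:dict(np.load(n+'.npz'))
def mid(s,c,z):
    e=cv2.approxPolyDP(cv2.convexHull(c),8,True).reshape(-1,2); p=np.array([ray(s,u,v,z)[:2] for u,v in e]); print(p.round(3).tolist(),'rect',rect(pts(s,c,z)))
s=L('side3'); h=hsv(s); m=((h[...,0]<14)|(h[...,0]>172))&(h[...,1]>110); mid(s,big((m*255).astype(np.uint8),(225,255,335,340)),.01)
s=L('wboard'); h=hsv(s); m=(h[...,0]<20)&(h[...,1]>90); mid(s,big((m*255).astype(np.uint8),(200,60,405,268)),.01)
s=L('wb3'); h=hsv(s); t=(h[...,0]>=9)&(h[...,0]<22)&(h[...,1]>90)&(h[...,2]>135)
c=big(cv2.morphologyEx((t*255).astype(np.uint8),cv2.MORPH_OPEN,np.ones((7,7))),(275,120,350,262)); print('reamer',rect(pts(s,c,.0305)))
r.reach([.431,-.33,.36],[180,0,90]); r.wait(.4); s=snap('wrist'); h=hsv(s)
kc=big(((h[...,2]<35)*255).astype(np.uint8),(250,100,390,230)); 
for z in(.065,.082): print('knob',z,rect(pts(s,kc,z)))
gl=snap('scene'); np.savez('scene3.npz',**gl); hh=hsv(gl); kc2=big(((hh[...,2]<35)*255).astype(np.uint8),(235,200,262,232))
M=cv2.moments(kc2); print('scene knob',ray(gl,M['m10']/M['m00'],M['m01']/M['m00'],.065)); print(r.sense()['clock'])
cv2.drawContours(s['frame'],[kc],-1,(0,255,0),1); cv2.imwrite('pics/k.png',s['frame'][...,::-1])
E
```

```text
[[0.518, 0.261], [0.331, 0.217], [0.284, 0.405], [0.471, 0.451]] rect (array([401.1, 333.4]), array([198. , 199.2]), 13.4)
[[0.478, 0.449], [0.527, 0.218], [0.331, 0.214], [0.287, 0.405]] rect (array([408.6, 312.1]), array([198. , 238.2]), 13.3)
reamer (array([598.5,  42.9]), array([85. , 17.9]), 13.8)
knob 0.065 (array([ 430.3, -330.6]), array([40. , 33.7]), 89.9)
knob 0.082 (array([ 430.4, -325.8]), array([37.6, 31.7]), 89.9)
scene knob [ 0.44094901 -0.33073519  0.065     ]
24.3167
```

View pics/k.png

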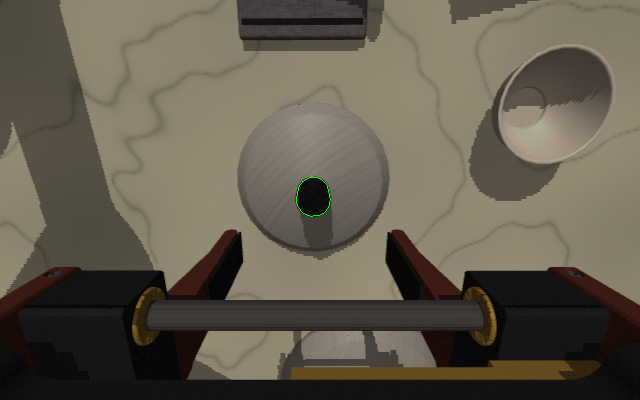

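The knob is at (313,197), and its x matches the rim centre (columns 237–389, about 180 mm, so this is the small lid). The knob is at about (0.4303, -0.328) and the board centre at about (0.402, 0.3325). Now gripping the lid.

```bash
python3 - <<'E'
from h import *
S=lambda m:print(m,*[np.round(r.sense()[k],4) for k in('clock','opening','contact_force','torque','tcp_pos')])
k=[.4303,-.3285]; S('0'); r.servo_line(k+[.28],speed=.12); r.servo_line(k+[.232],speed=.06); S('down')
r.grab(30); r.wait(.3); S('grip')
r.servo_line(k+[.262],speed=.04); r.wait(.2); S('lift')
r.servo_line(k+[.44],speed=.15); r.wait(.2); S('high')
a=snap('side'); b=snap('wrist')
i=np.hstack([cv2.resize(b['frame'],(480,300)),cv2.resize(a['frame'][60:260,300:513],(320,300))]); cv2.imwrite('pics/l.png',i[...,::-1])
E
```

```text
0 24.3167 0.0879 [-0.1413  0.5447 -1.1494] [-0.0217 -0.0374  0.0155] [ 0.4311 -0.3299  0.36  ]
down 26.0833 0.088 [ 0.4326 -0.0128  0.6579] [-0.0038 -0.0229  0.0207] [ 0.4304 -0.3286  0.2325]
grip 27.2583 0.0333 [-0.9952 -0.0455 -0.3662] [ 0.023   0.0887 -0.0112] [ 0.4303 -0.3285  0.232 ]
lift 28.3583 0.0332 [-0.2618  0.5209 -3.9189] [ 0.0214 -0.0522  0.0363] [ 0.4302 -0.3284  0.2616]
high 29.8917 0.0335 [-0.7439  0.4171 -3.5413] [0.0103 0.0044 0.0021] [ 0.4303 -0.3285  0.4391]
```

View pics/l.png

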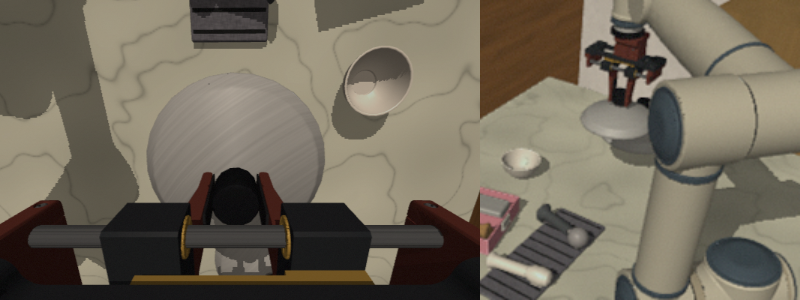

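The lid hangs level: moments are about 0 and the load change about −3.5 N. Carrying it to the board.

```bash
python3 - <<'E'
from h import *
S=lambda m:print(m,*[np.round(r.sense()[k],4) for k in('clock','opening','contact_force','torque','tcp_pos')])
k=[.402,.3325]; o=[180,0,90]
r.reach([.545,0,.44],o); r.reach(k+[.44],o); r.wait(.3); S('over')
r.servo_line(k+[.28],speed=.12); r.servo_line(k+[.249],speed=.06); r.wait(.3); S('near')
z=.249
while z>.239:
    z-=.001; r.servo_line(k+[z],speed=.02); r.wait(.1); f=r.sense()['contact_force'][2]; print(round(z,4),round(f,2),end=' ')
    if f>1: break
S('set'); s=snap('side'); b=snap('wrist'); np.savez('side5.npz',**s)
i=np.hstack([cv2.resize(b['frame'],(480,300)),cv2.resize(s['frame'][150:350,170:383],(320,300))]); cv2.imwrite('pics/p.png',i[...,::-1])
E
```

```text
over 32.9583 0.0337 [ 0.2026 -0.1883 -3.4052] [-0.0058  0.0052 -0.0093] [0.4025 0.332  0.44  ]
near 35.4083 0.0337 [ 0.2772  0.5343 -4.618 ] [ 0.0241  0.0344 -0.01  ] [0.4021 0.3326 0.2494]
0.248 -3.61 0.247 -3.63 0.246 -3.12 0.245 -3.88 0.244 -3.29 0.243 -3.06 0.242 -3.19 0.241 5.77 set 38.2083 0.0332 [-3.5125 -3.0208  5.7675] [-0.5179  0.7391 -0.059 ] [0.402  0.3325 0.242 ]
```

View pics/p.png

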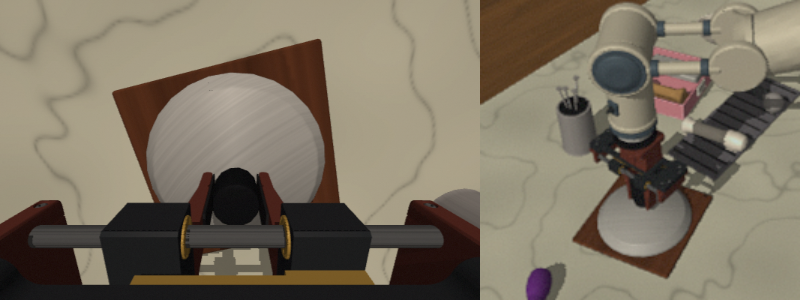

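The lid touches down at the expected height (TCP 0.242) and looks centred on the board, at (645,222) in the side crop. Releasing and backing off for a last check.

```bash
python3 - <<'E'
from m import *
S=lambda m:print(m,*[np.round(r.sense()[k],4) for k in('clock','opening','contact_force','tcp_pos')])
k=[.402,.3325]
r.let_go(); r.wait(.2); S('rel'); r.servo_line(k+[.30],speed=.08); r.servo_line(k+[.42],speed=.2); r.wait(.4); S('up')
b=snap('wrist'); h=hsv(b); kc=big(((h[...,2]<35)*255).astype(np.uint8),(250,100,390,235))
for z in(.075,.092): print('knob',z,rect(pts(b,kc,z)))
m=(h[...,0]<20)&(h[...,1]>90)
e=cv2.approxPolyDP(cv2.convexHull(big((m*255).astype(np.uint8),(200,40,405,268))),8,True).reshape(-1,2); print([ray(b,u,v,.01)[:2].round(3).tolist() for u,v in e])
r.reach([.55,-.12,.42],[180,0,90]); r.wait(.3); s=snap('side')
i=np.hstack([cv2.resize(b['frame'],(480,300)),cv2.resize(s['frame'][150:350,170:383],(320,300))]); cv2.imwrite('pics/f.png',i[...,::-1]); S('end')
E
```

```text
rel 39.4667 0.0876 [ 0.5343 -0.2692 -0.8955] [0.402  0.3325 0.241 ]
up 41.5083 0.0879 [-0.0104 -0.7119  0.2089] [0.402  0.3325 0.4194]
knob 0.075 (array([401.9, 331.2]), array([37.8, 32.4]), 89.9)
knob 0.092 (array([401.9, 335.3]), array([35.9, 30.7]), 89.9)
[[0.477, 0.449], [0.522, 0.26], [0.331, 0.214], [0.287, 0.405]]
end 43.6417 0.0877 [ 0.6862  0.0038 -0.776 ] [ 0.5501 -0.1195  0.42  ]
```

View pics/f.png

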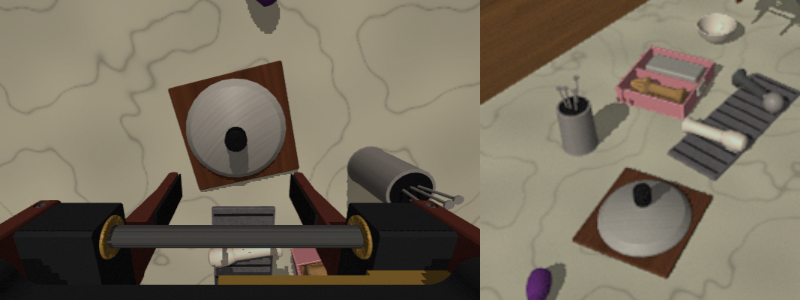

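The lid is level and knob up at (236,139). The knob measures (0.402, 0.333) against a board centre of (0.404, 0.332). The reamer lies flat in the cork bay, and nothing else looks moved.

```bash
python3 -c "
from station import r
r.hand_in(); print(r.sense()['clock'])"
```

```text
the job is handed in; nothing more can be done
the job is handed in; nothing more can be done
```

The job is done and handed in at about 44 s on the robot's clock. `hand_in` gives no verdict, so success rests on my own checks.

**Reamer:** It was the thing lying on the board. I gripped it with 8 N and set it down on the cork liner in the free bay. The last view shows it lying flat. My rough estimate puts it about 5 mm off the liner's middle lengthwise, from a mask that caught only part of it. The open fingers are wider than the bay, so they touched its walls at release with about 6 N. The fingers came free as the arm rose, and nothing looked disturbed.

**Wok lid:** I carried the smaller lid level and set it down with about 6 N. The last check puts the knob at (0.402, 0.333), about 2–3 mm from the board centre at (0.404, 0.332).

**Everything else:** The pestle, scoop, tin, bowl and skewer holder look where they were in the last pictures. I judged that by eye and did not measure it. The gripper was clear of everything at hand-in.

One measurement disagreed. The first automatic board outline included a finger and came out too large, so I re-measured the board from its corners and the side view.

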